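Set the shoe dryer's wind-up timer

ROBOT

A 6-joint arm with a two-finger parallel gripper is mounted at the origin on the work surface. World frame = base frame: x ahead of the robot, y to its left, z up, the work surface at z = 0. Lengths are in mm, angles in rad, forces in N, time in s.
With the tool pointing down it reaches from about 300 to 875 mm from the base axis. Payload 6.4 kg.
Tool frame: the origin (TCP) lies at the very end of the fingers, on their centre line; the grasp point (between the pads) lies 19 mm behind it (grip_point_offset is the distance from the TCP to the grasp point, in mm); z points along the fingers, y is the line along which they close (so a half turn about z gives the same grasp; the last joint's range is limited). The gripper opens to 85 mm and grips with 20 to 120 N. Pads are 22 mm wide; open, the fingers measure 114 mm over their backs; the gripper's body (76 mm by 85 mm) begins 54 mm behind the grasp point. The pads swing forward as they close: fully open they stand 13 mm farther back than shut.
Start: joints at [0.923, 0.181, 1.607, -0, 1.354, -0.206], TCP at [245.842, 519.81, 231.288] pointing down, gripper open.
Joint ranges: [-2.99, 2.99], [-0.89, 2.07], [0.3, 2.58], [-1.14, 4.28], [0, 2.63], [-3.12, 3.12]. Speed limits (rad/s): [2.57, 2.57, 3.01, 3.14, 3.14, 3.14].

INTERFACE

Orientations are given as a unit quaternion [w, x, y, z].
In Python, from cell import read_state, grab_frame, camera_info, hand_in, grip_point_offset gives the robot as it stands. The module is installed in compiled form; this text tells all that it offers.
- The arm moves only by the tool apply_moves, never from a script. Its argument "targets" is a list of rows, each an object with "xyz": the shift along the world's x, y, z in m, a list of three; "rot": the turn, a rotation vector about the world's x, y, z in rad, a list of three; "jaw": the opening, from -1 (shut) to 1 (fully open). In form: [{"xyz": [dx, dy, dz], "rot": [ax, ay, az], "jaw": jaw}, ...]. A call has 1 to 5 rows; each row shifts and turns the commanded pose from where the row before left it; what a row does not reach is not made up. A row lasts 1/8 s, in which the tool goes at most 62.5 mm and 10.7 degrees, less where a joint would pass 70% of its speed; a pose out of reach is approached as far as the arm can. A call with a gripper value outside its range is refused whole. The fingers move at their own pace and stop on an object; "grip_force" is the grip in N (left out, the last holds). Time passes only in rows, so rows that do not move let the fingers close. It gives the time, the measured TCP pose, the force, the opening and the grip force at its end, in the units of the state.
- read_state(): the state, without advancing time (a new reading comes with each control period).
- grab_frame(name): name is "side" or "top"; returns the picture (384x512x3 uint8, blue, green, red); there is no depth.
- camera_info(name): a dict with "fx", "fy", "cx", "cy" (pixels), "rvec" (rotation vector, rad) and "tvec" (3), from world to camera coordinates, as OpenCV has them. Camera axes: x right, y down, z forward; pixel columns grow to the right and rows downward; lengths in mm; the calibration is good to about 2 mm. A picture is of the moment at which its call begins. camera_info takes no time and is no camera call.
- hand_in(): hands the job in; it is judged then, once.
The state is a dict: "clock": time; "joint_pos": joint angles; "joint_vel": joint speeds; "joint_torque": joint torques, N m; "eef_pos": TCP position; "tool_rot": TCP orientation; "ft_force": force on the tool from outside, world axes, zero at the start; "ft_torque": the same for the moment, N m; "gripper_width": finger opening in mm; "finger_force": force on a finger pad.
Only numpy, scipy, OpenCV 4.12 (cv2) and the standard library are available. Lean on these libraries where they do the work, as an engineer would, in place of code of your own. Each camera call takes 0.05 s, during which the arm holds its last target. There are 200 camera calls.

TASK

Start the shoe dryer with its wind-up bell timer, the one with the yellow grip: twist the grip clockwise until its pointer is clearly past the red top mark, then turn it back so that it points at the green mark, and let go. Leave the timer with the grey grip as it is.

Things in the scene. Friction and masses are not known exactly. Their poses are not given: they have to be found in the camera images.
- dryer_timer: the shoe dryer's timer: a white disc 120 mm across, face 38 mm above the table, fixed to the table, in either of two places, at any small yaw. Origin: centre of its underside, on the turning axis. Radial marks near the rim of its face: black (off), green (set time), red (top). The green mark lies along its own x axis.
- dial (a joint): angle of the yellow grip, rad, growing clockwise seen from above: 0 at the black off mark, 0.6 at the green mark, 1.15 at the centre of the red mark (7 mm wide, about 0.15 rad), end stop at 1.5. Starts between 0 and 0.3. Turns stiffly (about 0.06 N m of friction), no spring, stays where it is left.
- dial_grip (a point): point on the vertical turning axis of the yellow grip, 68 mm above the table, where to hold it from above. The grip is an upright bar 60 mm long, 14 mm wide, 45 to 81 mm above the table, on a steel disc 62 mm across. The point turns with the grip: its x axis runs along the bar to the pointing end (black stripe on top of that half), z up.
- greydial_tip (a point): top of the pointing end of the grey grip on the other timer, which is the same in size and marks and must be left alone; 30 mm out from its turning axis, 81 mm above the table.

How it is judged (in metres and radians):
On the way, in this order (a step that is already met when the one before it is completed fails the run):
1. the yellow grip is turned past the red top mark (value of joint dial above 1.15 rad), for 0.1 s.
2. the yellow grip is turned back to the green mark (value of joint dial between 0.4 and 0.8 rad), for 0.2 s.
At the end, for the whole second after the job is handed in: the yellow grip points at the green mark within 0.2 rad (joint between 0.4 and 0.8 rad) and is at rest, having first been past the red mark (all of step 2 and velocity of joint dial between -0.05 and 0.05 rad/s); the robot touches nothing.
It fails at once if the grey grip of the other timer is turned (its tip moves more than 8 mm) (distance of greydial_tip from where it was at the start of the episode above 0.008 m).
It also fails if it takes over 32 s, if anything falls off the work surface, if the arm or the gripper's body presses on something with over 40 N, if the wrist force passes 120 N, or if a joint passes its speed limit or range.

## Working session

There is one attempt and no reset: what is moved stays moved. The work goes in short steps, Python scripts to look and compute and a tool call to move; the robot and the scene stay as the last step left them, time stands still between calls to the robot, and variables do not carry over. Pictures are saved under pics/ and viewed, at most 10 in all, crops included, and the job is handed in when it is done.

Besides the shell and the picture viewer there is one more tool, called after "Call:" by a JSON object that holds its "api" and its "payload". apply_moves: Moves the arm, as the interface text tells. Its arguments: {"type":"object","properties":{"targets":{"type":"array","items":{"type":"object","properties":{"xyz":{"type":"array","items":{"type":"number"}},"rot":{"type":"array","items":{"type":"number"}},"jaw":{"type":"number"}}}},"grip_force":{"type":"number"}},"required":["targets"]}

```bash
mkdir -p pics; cat > h.py <<'E'
import numpy as np,cv2
from cell import *
def ray(name,u,v,z):
    c=camera_info(name);R=cv2.Rodrigues(np.array(c["rvec"],float))[0];t=np.array(c["tvec"],float).ravel()
    o=-R.T@t;d=R.T@np.array([(u-c["cx"])/c["fx"],(v-c["cy"])/c["fy"],1]);return o+d*(z-o[2])/d[2]
E
python3 - <<'E'
from h import *
for n in("top","side"):
    cv2.imwrite(f"pics/{n}0.png",grab_frame(n));c=camera_info(n);print(n,c)
s=read_state();print(s['clock'],s['eef_pos'],s['tool_rot'],grip_point_offset)
E
```

```text
top {'fx': 465.4746212189813, 'fy': 465.4746212189813, 'cx': 252.69825361424088, 'cy': 189.6700632103086, 'rvec': array([ 2.13928827, -2.19425431,  0.13035888]), 'tvec': array([   6.07045589,  537.82316933, 1069.87152155])}
side {'fx': 413.5874610264907, 'fy': 413.5874610264907, 'cx': 254.27446647162853, 'cy': 190.96836958067186, 'rvec': array([ 2.16782792, -0.66643741,  0.29279788]), 'tvec': array([-444.95132324,  261.9033572 ,  726.86859062])}
0.1 [245.53317326 519.39395504 230.48100655] [-3.14877096e-04  2.19123008e-01  9.75696928e-01 -7.16413633e-04] 18.700000000000003
```

View pics/top0.png

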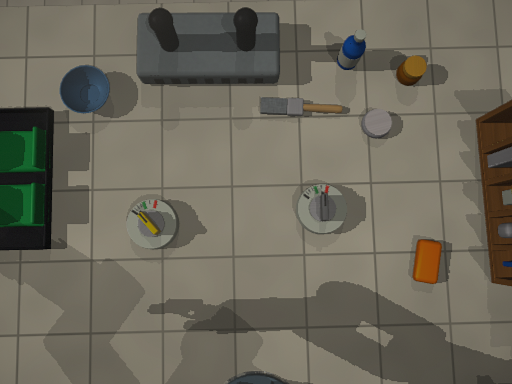

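View pics/side0.png

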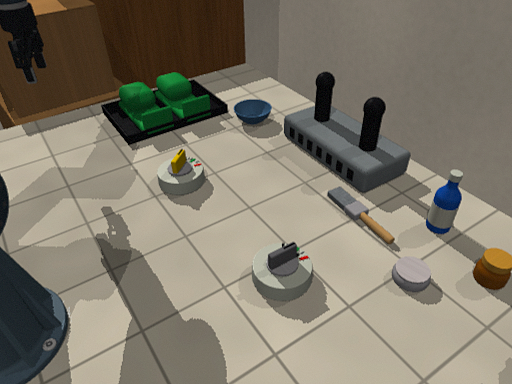

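The top view shows the yellow timer at about (152,222) and the grey one at (322,208). I'll enlarge the yellow one.

```bash
python3 - <<'E'
from h import *
im=cv2.imread("pics/top0.png")[187:257,112:192]
cv2.imwrite("pics/c1.png",cv2.resize(im,None,fx=8,fy=8,interpolation=cv2.INTER_CUBIC))
E
```

```text
(no output)
```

View pics/c1.png

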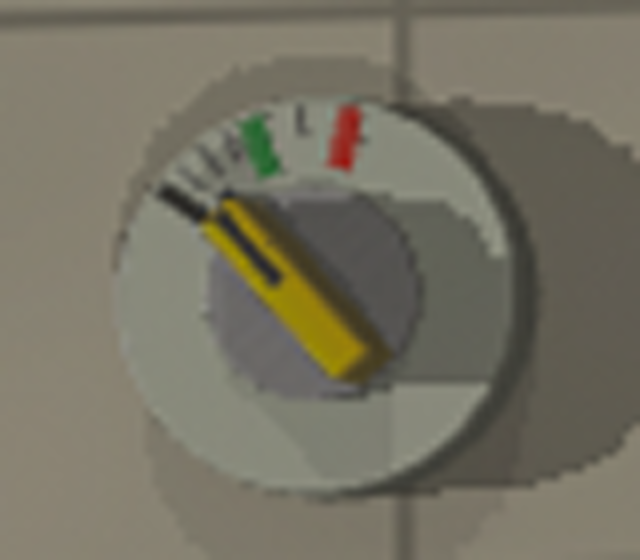

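The crop shows the face centre at about (315,295) and the grip top running from (219,208), the pointing end, to (350,364). The marks are black (182,200), green (261,147) and red (345,137).

```bash
python3 - <<'E'
from h import *
f=lambda u,v,z: ray("top",112+(u+.5)/8-.5,187+(v+.5)/8-.5,z)
c=f(315,295,38);p=f(219,208,81);q=f(350,364,81);print(c,(p+q)/2,np.linalg.norm(p-q))
a=lambda d:np.arctan2(d[1],d[0])
print('bar',a(p-q));
for n,m in dict(bl=(182,200),gr=(261,147),red=(345,137)).items():print(n,a(f(*m,38)-c))
s=read_state();from scipy.spatial.transform import Rotation as R
w=s['tool_rot'];print(R.from_quat([*w[1:],w[0]]).as_matrix().round(3),s['joint_pos'],s['gripper_width'])
E
```

```text
[463.87741702 231.03230392  38.        ] [464.6863948  230.50897417  81.        ] 57.49380172449385
bar 0.6877528077655191
bl 0.9334344212613598
gr 0.34583808998483845
red -0.18962695282828496
[[-0.904  0.428 -0.001]
 [ 0.428  0.904 -0.001]
 [ 0.    -0.002 -1.   ]] [ 9.22702640e-01  1.81455953e-01  1.60790657e+00 -2.09541088e-05
  1.35379511e+00 -2.06257935e-01] 85.40594596209641
```

Call:
{"api": "apply_moves", "payload": {"targets": [{"xyz": [0.027,-0.036,0],"rot": [0,0,0.14],"jaw": 1},{"xyz": [0.027,-0.036,0],"rot": [0,0,0.14],"jaw": 1},{"xyz": [0.027,-0.036,0],"rot": [0,0,0.14],"jaw": 1},{"xyz": [0.027,-0.036,0],"rot": [0,0,0.14],"jaw": 1},{"xyz": [0.027,-0.036,0],"rot": [0,0,0.14],"jaw": 1}], "grip_force": 50}}

```text
clock: 0.72
eef_pos: [381.3, 338.5, 231.0]
tool_rot: [-0.0, -0.131, 0.991, -0.0]
ft_force: [0.6, 0.1, 0.0]
gripper_width: 84.9
finger_force: 0.0
```

Call:
{"api": "apply_moves", "payload": {"targets": [{"xyz": [0.027,-0.036,0],"rot": [0,0,0.14],"jaw": 1},{"xyz": [0.027,-0.036,-0.03],"rot": [0,0,0.14],"jaw": 1},{"xyz": [0.027,-0.036,-0.03],"rot": [0,0,0.14],"jaw": 1},{"xyz": [0,0,0],"rot": [0,0,0],"jaw": 1},{"xyz": [0,0,0],"rot": [0,0,0],"jaw": 1}]}}

```text
clock: 1.35
eef_pos: [461.6, 232.0, 171.3]
tool_rot: [-0.0, -0.332, 0.943, 0.0]
ft_force: [0.1, -0.2, 0.6]
gripper_width: 85.3
finger_force: 0.0
```

```bash
python3 - <<'E'
from h import *
from scipy.spatial.transform import Rotation as R
s=read_state();w=s['tool_rot'];m=R.from_quat([*w[1:],w[0]]).as_matrix()
print(s['clock'],s['eef_pos'],np.arctan2(m[1,1],m[0,1]),m[:,2],s['joint_pos'])
im=grab_frame("side")[60:260,80:300]
cv2.imwrite("pics/s1.png",cv2.resize(im,None,fx=3,fy=3,interpolation=cv2.INTER_CUBIC))
E
```

```text
1.35 [461.58488622 231.99061712 171.26114044] 2.246996781002429 [-7.79290778e-04  2.34811081e-04 -9.99999669e-01] [ 2.35410822e-01  1.14877788e-01  1.80991746e+00  4.37094464e-04
  1.21750046e+00 -2.01173749e+00]
```

View pics/s1.png

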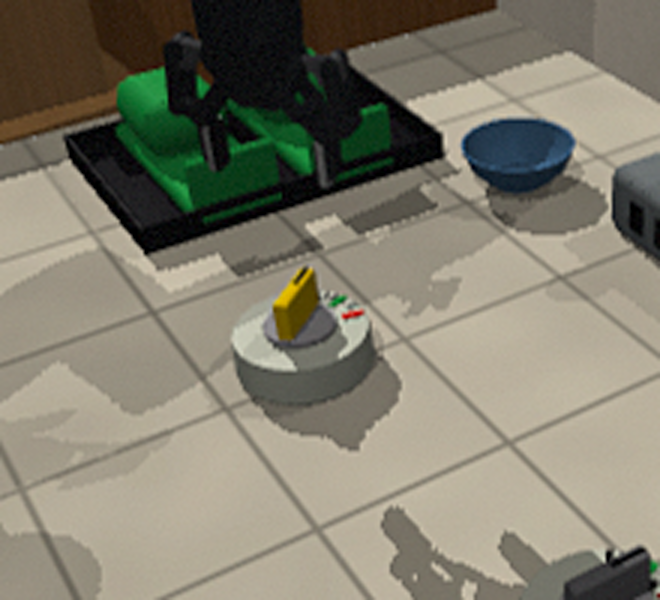

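The gripper is open above the dial, with its tips at crop (215,168) and (322,183). The bar top is at about (297,290). I'll check whether these agree with the projections.

```bash
python3 - <<'E'
from h import *
c=camera_info("side");K=np.array([[c['fx'],0,c['cx']],[0,c['fy'],c['cy']],[0,0,1]])
y=np.array([np.cos(2.247),np.sin(2.247),0]);T=np.array([461.6,232,184.])
P=np.array([T,T+42.5*y,T-42.5*y,[464,231,81],[464,231,38]])
q=cv2.projectPoints(P,np.array(c['rvec']),np.array(c['tvec']),K,None)[0].reshape(-1,2);print((q-[80,60])*3)
im=grab_frame("top")[180:250,112:192]
cv2.imwrite("pics/t2.png",cv2.resize(im,None,fx=8,fy=8,interpolation=cv2.INTER_CUBIC))
E
```

```text
[[272.77090483 175.93582659]
 [223.52719094 168.6741777 ]
 [323.10335696 183.35802459]
 [294.16293764 286.49230977]
 [301.01653609 328.74820237]]
```

View pics/t2.png

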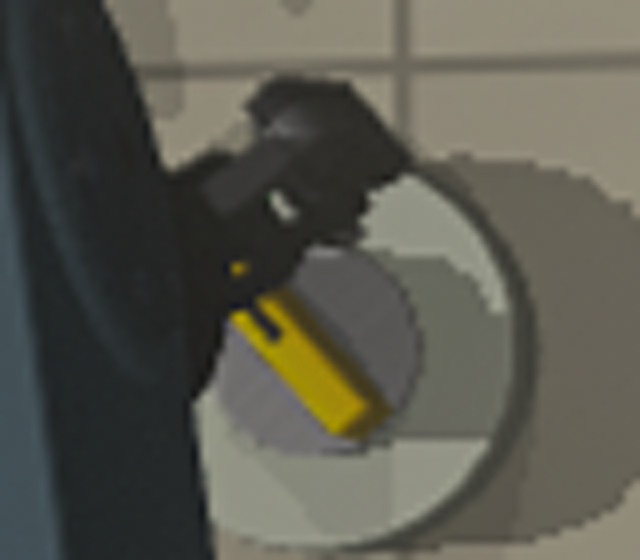

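The projections agree to within a few mm, and the top view shows the open gripper over the bar. I'll descend and close.

Call:
{"api": "apply_moves", "payload": {"targets": [{"xyz": [0.0025,-0.001,-0.04],"rot": [0,0,0.012],"jaw": 1},{"xyz": [0,0,-0.04],"rot": [0,0,0],"jaw": 1},{"xyz": [0,0,-0.025],"rot": [0,0,0],"jaw": 1},{"xyz": [0,0,-0.012],"rot": [0,0,0],"jaw": 1},{"xyz": [0,0,0],"rot": [0,0,0],"jaw": 1}]}}

```text
clock: 2.08
eef_pos: [464.1, 231.4, 54.4]
tool_rot: [-0.0, -0.339, 0.941, 0.0]
ft_force: [1.0, 0.4, -0.0]
gripper_width: 85.3
finger_force: 0.0
```

Call:
{"api": "apply_moves", "payload": {"targets": [{"xyz": [0,0,0],"rot": [0,0,0],"jaw": -1},{"xyz": [0,0,0],"rot": [0,0,0],"jaw": -1},{"xyz": [0,0,0],"rot": [0,0,0],"jaw": -1},{"xyz": [0,0,0],"rot": [0,0,0],"jaw": -1},{"xyz": [0,0,0],"rot": [0,0,0],"jaw": -1}], "grip_force": 50}}

```text
clock: 2.7
eef_pos: [463.5, 232.4, 55.0]
tool_rot: [-0.0, -0.338, 0.941, 0.001]
ft_force: [-6.4, 6.3, 7.3]
gripper_width: 13.2
finger_force: 50.2
```

Call:
{"api": "apply_moves", "payload": {"targets": [{"xyz": [0,0,0],"rot": [0,0,-0.13],"jaw": -1},{"xyz": [0,0,0],"rot": [0,0,-0.13],"jaw": -1},{"xyz": [0,0,0],"rot": [0,0,-0.13],"jaw": -1},{"xyz": [0,0,0],"rot": [0,0,-0.13],"jaw": -1},{"xyz": [0,0,0],"rot": [0,0,-0.13],"jaw": -1}]}}

```text
clock: 3.32
eef_pos: [463.7, 231.7, 55.0]
tool_rot: [-0.001, -0.018, 1.0, 0.001]
ft_force: [-3.7, 3.6, 8.5]
gripper_width: 13.2
finger_force: 50.2
```

Call:
{"api": "apply_moves", "payload": {"targets": [{"xyz": [0,0,0],"rot": [0,0,-0.13],"jaw": -1},{"xyz": [0,0,0],"rot": [0,0,-0.13],"jaw": -1},{"xyz": [0,0,0],"rot": [0,0,-0.13],"jaw": -1},{"xyz": [0,0,0],"rot": [0,0,-0.05],"jaw": -1},{"xyz": [0,0,0],"rot": [0,0,0],"jaw": -1}]}}

```text
clock: 3.95
eef_pos: [463.6, 231.3, 55.0]
tool_rot: [-0.001, 0.199, 0.98, 0.0]
ft_force: [-6.1, 1.5, 7.9]
gripper_width: 13.0
finger_force: 50.3
```

```bash
python3 - <<'E'
from h import *
from scipy.spatial.transform import Rotation as R
s=read_state();w=s['tool_rot'];m=R.from_quat([*w[1:],w[0]]).as_matrix()
print(s['clock'],s['eef_pos'],np.arctan2(m[1,1],m[0,1])-np.pi/2,s['ft_force'],s['ft_torque'],s['gripper_width'])
im=np.vstack([cv2.resize(grab_frame(n)[a:a+70,b:b+110],None,fx=4,fy=4,interpolation=cv2.INTER_CUBIC) for n,a,b in(("top",187,100),("side",130,130))])
cv2.imwrite("pics/b3.png",im)
E
```

```text
3.95 [463.58421827 231.33691479  55.00280686] -0.40040362377391636 [-6.11360599  1.47351592  7.85302058] [ 0.10278682  1.00140635 -0.03155393] 13.012737925209427
```

View pics/b3.png

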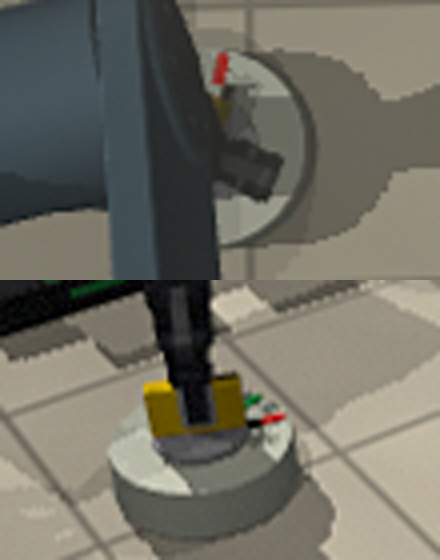

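In the side view the grip points past the red mark. The tool yaw of -0.40 gives a dial of about 1.34. I'll turn it back by 0.74 to the green mark.

Call:
{"api": "apply_moves", "payload": {"targets": [{"xyz": [0,0,0],"rot": [0,0,0.13],"jaw": -1},{"xyz": [0,0,0],"rot": [0,0,0.13],"jaw": -1},{"xyz": [0,0,0],"rot": [0,0,0.13],"jaw": -1},{"xyz": [0,0,0],"rot": [0,0,0.13],"jaw": -1},{"xyz": [0,0,0],"rot": [0,0,0.13],"jaw": -1}]}}

```text
clock: 4.68
eef_pos: [463.7, 232.0, 55.0]
tool_rot: [-0.0, -0.127, 0.992, 0.001]
ft_force: [-4.9, 5.5, 7.6]
gripper_width: 13.1
finger_force: 50.1
```

Call:
{"api": "apply_moves", "payload": {"targets": [{"xyz": [0,0,0],"rot": [0,0,0.09],"jaw": -1},{"xyz": [0,0,0],"rot": [0,0,0],"jaw": -1},{"xyz": [0,0,0],"rot": [0,0,0],"jaw": -1},{"xyz": [0,0,0],"rot": [0,0,0],"jaw": -1},{"xyz": [0,0,0],"rot": [0,0,0],"jaw": -1}]}}

```text
clock: 5.3
eef_pos: [463.7, 232.0, 55.0]
tool_rot: [-0.0, -0.169, 0.986, 0.001]
ft_force: [-6.1, 4.5, 7.2]
gripper_width: 12.9
finger_force: 50.1
```

Call:
{"api": "apply_moves", "payload": {"targets": [{"xyz": [0,0,0],"rot": [0,0,0],"jaw": 1},{"xyz": [0,0,0],"rot": [0,0,0],"jaw": 1},{"xyz": [0,0,0],"rot": [0,0,0],"jaw": 1},{"xyz": [0,0,0],"rot": [0,0,0],"jaw": 1},{"xyz": [0,0,0],"rot": [0,0,0],"jaw": 1}]}}

```text
clock: 5.92
eef_pos: [464.4, 230.7, 54.2]
tool_rot: [-0.0, -0.169, 0.986, -0.0]
ft_force: [0.3, 0.6, -0.2]
gripper_width: 85.3
finger_force: 0.0
```

Call:
{"api": "apply_moves", "payload": {"targets": [{"xyz": [0,0,0.03],"rot": [0,0,0],"jaw": 1},{"xyz": [0,0,0.05],"rot": [0,0,0],"jaw": 1},{"xyz": [0,0,0.05],"rot": [0,0,0],"jaw": 1},{"xyz": [-0.02,0.05,0.02],"rot": [0,0,0],"jaw": 1},{"xyz": [-0.02,0.05,0],"rot": [0,0,0],"jaw": 1}]}}

```text
clock: 6.55
eef_pos: [425.7, 332.1, 207.2]
tool_rot: [0.003, -0.168, 0.986, 0.001]
ft_force: [0.5, 0.3, 0.5]
gripper_width: 85.2
finger_force: 0.0
```

Call:
{"api": "apply_moves", "payload": {"targets": [{"xyz": [-0.02,0.05,0],"rot": [0,0,0],"jaw": 1},{"xyz": [-0.02,0.05,0],"rot": [0,0,0],"jaw": 1},{"xyz": [-0.02,0.05,0],"rot": [0,0,0],"jaw": 1},{"xyz": [0,0,0],"rot": [0,0,0],"jaw": 1},{"xyz": [0,0,0],"rot": [0,0,0],"jaw": 1}]}}

```text
clock: 7.18
eef_pos: [364.1, 480.5, 203.9]
tool_rot: [-0.0, -0.17, 0.986, -0.0]
ft_force: [-0.2, -1.0, 0.6]
gripper_width: 85.4
finger_force: 0.0
```

```bash
python3 - <<'E'
from h import *
im=grab_frame("top")[187:257,112:192]
cv2.imwrite("pics/t4.png",cv2.resize(im,None,fx=8,fy=8,interpolation=cv2.INTER_CUBIC))
E
```

```text
(no output)
```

View pics/t4.png

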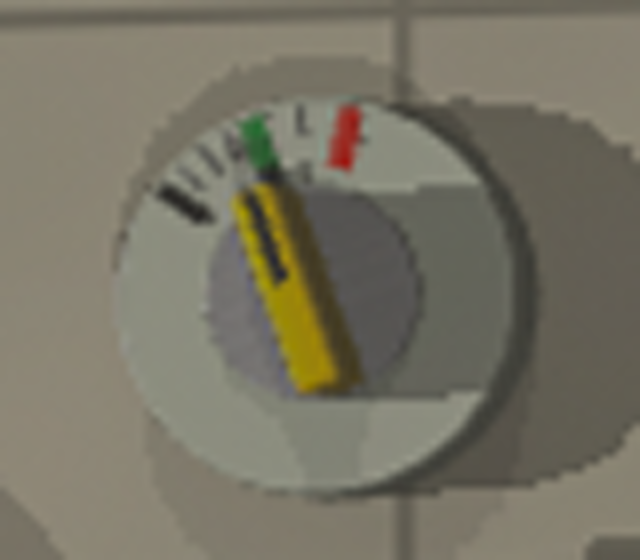

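The grip, running from (252,190) to (318,388), is parallel to the green mark's direction, and the arm is clear of it.

```bash
python3 -c "
from cell import *;print(hand_in())"
```

```text
the job is handed in; nothing more can be done
None
```

I turned the yellow grip past the red mark to about 1.34 rad, then back to the green mark at about 0.6 rad, let go and moved the arm clear. I never went near the grey timer, and I handed the job in at about 7 s; hand-in returned no verdict.

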